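Find the push-button valve with the tired spring

TASK

Three look-alike latching push-button valves stand in the aluminium rack, and one of them has a tired spring. Press each button straight down in the rack until it clicks and stays down, feeling how hard it pushes back and never pressing a button with more than 25 N; then lift out the one whose button gives way with clearly less push and set it down upright in the blue box. Leave the other two in the rack with their buttons down, and do not disturb the jar, the tape or the bearing.

Things in the scene. Friction and masses are not known exactly. Their poses are not given: they have to be found in the camera images.
- valve_a_mid (a point): Valve a: centre of the square body of a loose steel push-button valve, about 0.27 kg. Body 38 x 38 x 44 mm (underside 22 mm below this point), round dark collar 33 mm across and 6 mm high on it, then the button. z up, x and y square to the sides. Stands in a 40 mm square pocket 10 mm deep, 34 mm of body above the rack. Sound or tired: only the push of its button tells
- valve_b_mid (a point): Valve b: centre of the square body of a loose steel push-button valve, about 0.27 kg. Body 38 x 38 x 44 mm (underside 22 mm below this point), round dark collar 33 mm across and 6 mm high on it, then the button. z up, x and y square to the sides. Stands in a 40 mm square pocket 10 mm deep, 34 mm of body above the rack. Sound or tired: only the push of its button tells
- valve_c_mid (a point): Valve c: centre of the square body of a loose steel push-button valve, about 0.27 kg. Body 38 x 38 x 44 mm (underside 22 mm below this point), round dark collar 33 mm across and 6 mm high on it, then the button. z up, x and y square to the sides. Stands in a 40 mm square pocket 10 mm deep, 34 mm of body above the rack. Sound or tired: only the push of its button tells
- button_a (a joint): stroke of button a, m: 0 out, 0.0075 down on a rigid stop. The push rises to a peak 1.5 mm down, then eases; past 5 mm the button snaps down with a click and stays; let go sooner, it springs out. Peak push about 11 N in the two sound valves, about 4.5 N in the tired one; all look alike
- button_b (a joint): stroke of button b, m: 0 out, 0.0075 down on a rigid stop. The push rises to a peak 1.5 mm down, then eases; past 5 mm the button snaps down with a click and stays; let go sooner, it springs out. Peak push about 11 N in the two sound valves, about 4.5 N in the tired one; all look alike
- button_c (a joint): stroke of button c, m: 0 out, 0.0075 down on a rigid stop. The push rises to a peak 1.5 mm down, then eases; past 5 mm the button snaps down with a click and stays; let go sooner, it springs out. Peak push about 11 N in the two sound valves, about 4.5 N in the tired one; all look alike
- button_a_top (a point): centre of the top face of the black round button of valve a, 22 mm across, 10 mm proud of the collar when out; it goes down with the button (38 mm above the valve's body centre when out, 30.5 mm when latched down)
- button_b_top (a point): centre of the top face of the black round button of valve b, 22 mm across, 10 mm proud of the collar when out; it goes down with the button (38 mm above the valve's body centre when out, 30.5 mm when latched down)
- button_c_top (a point): centre of the top face of the black round button of valve c, 22 mm across, 10 mm proud of the collar when out; it goes down with the button (38 mm above the valve's body centre when out, 30.5 mm when latched down)
- rack_top (a point): centre of the top face of the fixed aluminium rack, 66 mm (its x) by 222 mm (its y) and 18 mm high, with three square pockets 75 mm apart along its y, one valve in each
- box_floor (a point): centre of the inner floor (4 mm above the bench) of the small blue open box, the reject box, fixed to the bench: 140 mm (its x) by 190 mm (its y) outside, 60 mm high, clear floor about 100 by 148 mm
- grease_jar: bystander: white grease jar with a turquoise lid, 64 mm across, 72 mm high; origin under its centre
- tape_roll: bystander: black roll of tape lying flat, 94 mm across, 20 mm high; origin under its centre
- bearing: bystander: ball bearing lying flat, 68 mm across, 20 mm high; origin under its centre

How it is judged:
By the outcome, as a careful person would: the job done as asked, in the order asked, and still so for the second after the job is handed in, with the robot touching nothing.
It also fails if it takes over 72 s, if anything falls off the work surface, if the arm or the gripper's body presses on something with over 40 N, if the wrist force passes 120 N, or if a joint passes its speed limit or range.

ROBOT

A 6-joint arm with a two-finger parallel gripper is mounted at the origin on a cart in front of the work surface, level with it; the furniture and walls round the work are solid. World frame = base frame: x ahead of the robot, y to its left, z up, the work surface at z = 0. Lengths are in m, angles in degrees, forces in N, time in s.
With the tool pointing down it reaches from about 0.35 to 0.875 m from the base axis. Payload 4.2 kg.
Tool frame: the origin (TCP) lies at the very end of the fingers, on their centre line; the grasp point (between the pads) lies 19 mm behind it; z points along the fingers, y is the line along which they close (so a half turn about z gives the same grasp; the last joint's range is limited). The gripper opens to 87 mm and grips with 3 to 60 N. Pads are 19 mm wide; open, the fingers measure 117 mm over their backs; the gripper's body (75 mm by 190 mm) begins 51 mm behind the grasp point.
Start: joints at [-53.938, 22.042, 0.453, 0, -68.411, -14.817], TCP at [0.226, -0.582, 0.223] pointing down, gripper open.
Joint ranges: [-179.83, 179.83], [-69.29, 118.12], [-61.27, 80.66], [-181.25, 117.63], [-171.15, -9.14], [-177.46, 177.46]. Speed limits (degrees/s): [159.86, 159.86, 180, 180, 180, 180].

INTERFACE

Orientations are given as a 3x3 rotation matrix whose columns are the frame's x, y, z axes.
In Python, from station import sense, cams, r gives the robot as it stands. The module is installed in compiled form; this text tells all that it offers.
- The arm moves only by the tool step_arm, never from a script. Its argument "targets" is text: rows parted by semicolons, each of 4 numbers parted by spaces: the shift along the tool's x, y, z in cm, then the turn about the tool's z in degrees. In form: x y z turn; .... A call has 1 to 12 rows; each row shifts and turns the commanded pose from where the row before left it, along the tool's axes as they then stand; what a row does not reach is not made up. A row lasts 1/12 s, in which the tool goes at most 41.7 mm and 7.16 degrees, less where a joint would pass 70% of its speed; a pose out of reach is approached as far as the arm can. A call with a gripper value outside its range is refused whole. "claw" is the finger opening in cm, from 0 to 8.7, set as the call begins (left out, the last holds). The fingers move at their own pace and stop on an object; the grip force is fixed at half the most. Time passes only in rows, so rows that do not move let the fingers close. It gives the time, the measured TCP pose, the force, the opening and the grip force at its end, in the units of the state.
- sense(): the state, without advancing time (a new reading comes with each control period).
- cams.capture(name): name is "scene" or "top"; returns a dict with "frame" (384x512x3 uint8, blue, green, red), "vertical_fov" (degrees; the focal length in pixels is half the picture's height over the tangent of half this angle, whatever the lens; pixels are square), "cx", "cy" (the principal point, pixels), "dist_coeffs" ([k1, k2, p1, p2, k3] as OpenCV has them; the pictures are not rectified), "eye" and "rotation" of the camera in the world. Camera axes: x right, y down, z forward; pixel columns grow to the right and rows downward; lengths in m; the calibration is good to about 2 mm. A picture is of the moment at which its call begins. There is no depth.
- r.finish_job(): hands the job in; it is judged then, once.
The state is a dict: "time_s": time; "joints": joint angles; "joint_velocities": joint speeds; "effort": joint torques, N m; "tcp_pos": TCP position; "ee_rot": TCP orientation; "wrist_force": force on the tool from outside, world axes, zero at the start; "moment": the same for the moment, N m; "gripper_width": opening from 0.0 (shut) to 1.0 (fully open); "gripper_force": force on a finger pad.
Only numpy, scipy, OpenCV 4.12 (cv2) and the standard library are available. Lean on these libraries where they do the work, as an engineer would, in place of code of your own. Each camera call takes 0.05 s, during which the arm holds its last target. There are 200 camera calls.

## Working session

There is one attempt and no reset: what is moved stays moved. The work goes in short steps, Python scripts to look and compute and a tool call to move; the robot and the scene stay as the last step left them, time stands still between calls to the robot, and variables do not carry over. Pictures are saved under pics/ and viewed, at most 10 in all, crops included, and the job is handed in when it is done.

Besides the shell and the picture viewer there is one more tool, called after ">>>" as a command line: name --argument value ..., lists and objects as JSON in quotes. step_arm: Moves the arm, as the interface text tells. Its arguments: {"type":"object","properties":{"targets":{"type":"string"},"claw":{"type":"number"}},"required":["targets"]}

```bash
mkdir -p pics
python3 - <<'E'
from station import sense,cams
import cv2,pickle
d={}
for n in("scene","top"):
    c=cams.capture(n);d[n]=c;cv2.imwrite(f"pics/{n}0.png",c["frame"])
    print(n,{k:v for k,v in c.items() if k!="frame"})
pickle.dump(d,open("c0.pkl","wb"))
s=sense();print(s)
E
```

```text
scene {'vertical_fov': 46.349737007240414, 'cx': 263.84844371834305, 'cy': 195.0094526460962, 'dist_coeffs': array([0.01671702, 0.        , 0.        , 0.        , 0.        ]), 'eye': array([-0.30994529,  0.52613564,  0.73986879]), 'rotation': array([[-0.55079366, -0.42802224,  0.71653563],
       [-0.83437211,  0.30417575, -0.45967411],
       [-0.02120202, -0.85104293, -0.5246679 ]])}
top {'vertical_fov': 54.040376955812604, 'cx': 254.2761832382405, 'cy': 191.44740982172098, 'dist_coeffs': array([-0.12610943,  0.        ,  0.        ,  0.        ,  0.        ]), 'eye': array([ 0.50195938, -0.04024883,  1.08869103]), 'rotation': array([[ 0.01074491, -0.99794663,  0.06314333],
       [-0.99989764, -0.01012636,  0.01010793],
       [-0.00944776, -0.06324547, -0.99795328]])}
{'time_s': 0.1, 'joints': array([-5.39389903e+01,  2.20875570e+01,  3.87600389e-01, -2.47000304e-02,
       -6.84098608e+01, -1.48167202e+01]), 'joint_velocities': array([-0.01271009, -0.08118518,  0.06594235,  0.17150636, -0.0069217 ,
        0.06721004]), 'effort': array([ 5.38856348e-04, -3.91690135e+01,  1.87937468e+01,  4.23188657e+00,
        1.35040213e-02, -6.44811462e-05]), 'tcp_pos': array([ 0.22629067, -0.58202754,  0.22155786]), 'ee_rot': array([[-9.32101552e-01, -3.62196149e-01, -8.04180268e-04],
       [-3.62197027e-01,  9.32099848e-01,  1.78535512e-03],
       [ 1.02927556e-04,  1.95540398e-03, -9.99998083e-01]]), 'wrist_force': array([-0.37143894,  0.17629988, -0.38540163]), 'moment': array([-0.01172549,  0.0174165 ,  0.00648944]), 'gripper_force': 0.0, 'gripper_width': 0.9977746394096383}
```

View pics/scene0.png

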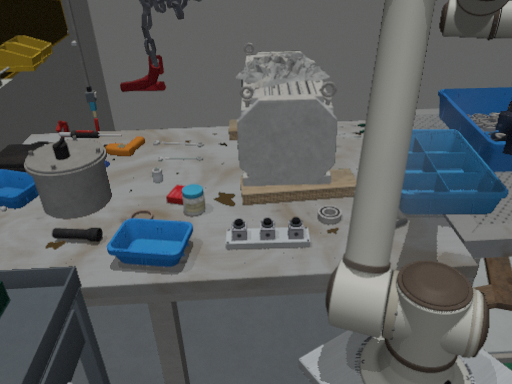

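View pics/top0.png

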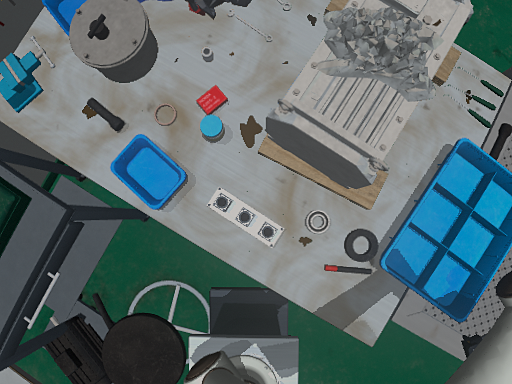

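The scene view shows the rack at about (267,236), with the buttons at (239,223), (267,223) and (296,222), and the blue box at about (152,243). In the top view the buttons are at about (222,201), (245,215) and (268,231), the box at (149,172), the jar at (212,126), the bearing at (317,221) and the tape at (361,245).

```bash
cat > h.py <<'E'
import numpy as np,cv2
def K(c):
    f=c["frame"].shape[0]/2/np.tan(np.radians(c["vertical_fov"]/2))
    return np.array([[f,0,c["cx"]],[0,f,c["cy"]],[0,0,1.]])
def ray(c,px):
    u=cv2.undistortPoints(np.array(px,float).reshape(-1,1,2),K(c),c["dist_coeffs"]).reshape(-1,2)
    return np.c_[u,np.ones(len(u))]@c["rotation"].T
def onz(c,px,z):
    d=ray(c,px);e=c["eye"];return e+d*((z-e[2])/d[:,2])[:,None]
def tri(c1,p1,c2,p2):
    A=np.zeros((3,3));b=np.zeros(3)
    for c,p in((c1,p1),(c2,p2)):
        d=ray(c,[p])[0];d/=np.linalg.norm(d);M=np.eye(3)-np.outer(d,d);A+=M;b+=M@c["eye"]
    return np.linalg.solve(A,b)
def blobs(mask,roi,amin):
    x0,y0,x1,y1=roi;m=np.zeros_like(mask);m[y0:y1,x0:x1]=mask[y0:y1,x0:x1]
    cs,_=cv2.findContours(m,cv2.RETR_EXTERNAL,cv2.CHAIN_APPROX_NONE)
    return [k for k in cs if cv2.contourArea(k)>=amin]
E
python3 - <<'E'
import pickle;from h import *
d=pickle.load(open("c0.pkl","rb"));t,s=d["top"],d["scene"]
for n,c,roi in(("top",t,(195,175,295,260)),("scene",s,(220,205,320,255))):
    g=cv2.cvtColor(c["frame"],cv2.COLOR_BGR2GRAY)
    m=((g<45)*255).astype(np.uint8)
    for k in blobs(m,roi,8):
        M=cv2.moments(k);p=(M['m10']/M['m00'],M['m01']/M['m00']);print(n,"dark",np.round(p,1),cv2.contourArea(k),cv2.boundingRect(k),onz(c,[p],.084)[0].round(4))
    m=((g>195)*255).astype(np.uint8)
    if n=="top":
        for k in blobs(m,roi,300):
            r=cv2.minAreaRect(k);b=cv2.boxPoints(r);w=onz(c,b,.018);print("rack",r,w.round(4).tolist(),w.mean(0),np.linalg.norm(w-np.roll(w,1,0),axis=1))
    else: pass
hsv=cv2.cvtColor(t["frame"],cv2.COLOR_BGR2HSV)
m=cv2.inRange(hsv,(100,120,60),(115,255,255))
for k in blobs(m,(100,125,200,220),300):
    r=cv2.minAreaRect(k);b=cv2.boxPoints(r);w=onz(t,b,.06);print("box",r,w.round(4).tolist(),w.mean(0),np.linalg.norm(w-np.roll(w,1,0),axis=1))
a=cv2.resize(t["frame"][110:270,100:400],None,fx=2.6,fy=2.6,interpolation=cv2.INTER_CUBIC)
b=cv2.resize(s["frame"][200:255,210:320],None,fx=3,fy=3,interpolation=cv2.INTER_CUBIC)
b=cv2.copyMakeBorder(b,0,0,0,780-330,cv2.BORDER_CONSTANT)
cv2.imwrite("pics/crop.png",np.vstack([a,b]))
E
```

```text
scene dark [238.4 222.2] 34.0 (235, 219, 8, 7) [0.5133 0.077  0.084 ]
scene dark [295.5 220.8] 33.0 (292, 218, 8, 7) [ 0.435  -0.0454  0.084 ]
scene dark [267.1 221.4] 31.5 (264, 218, 8, 7) [0.4744 0.0152 0.084 ]
box ((147.6282958984375, 171.45094299316406), (66.89673614501953, 50.310768127441406), 42.51044845581055) [[0.6307, 0.3889, 0.06], [0.7364, 0.2942, 0.06], [0.6093, 0.1501, 0.06], [0.5058, 0.2428, 0.06]] [0.62057008 0.26900769 0.06      ] [0.19228377 0.14194846 0.19216809 0.13898946]
```

View pics/crop.png

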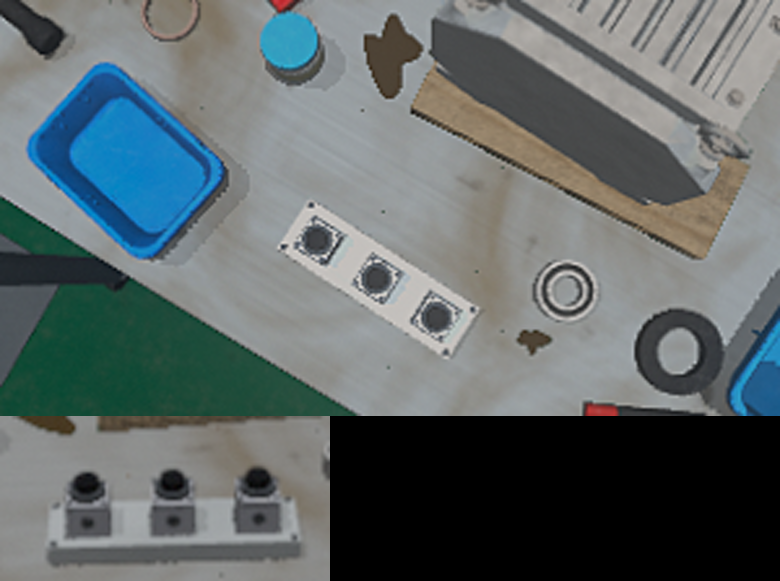

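The crop shows the rack with four corner screws, three valves each with a dark collar and button, and the box, jar and bearing all clear of it. By the given sizes the button tops are at z = 0.068. I'll redo the casts at that height.

Run:
```python
import pickle;from h import *
from station import sense
d=pickle.load(open("c0.pkl","rb"));t,s=d["top"],d["scene"]
g=cv2.cvtColor(t["frame"],cv2.COLOR_BGR2GRAY)
T=[]
for k in blobs(((g<85)*255).astype(np.uint8),(200,180,290,250),30):
    M=cv2.moments(k);p=(M['m10']/M['m00'],M['m01']/M['m00']);T.append(p);print("top",np.round(p,1),cv2.boundingRect(k),onz(t,[p],.062)[0].round(4))
S=[(238.4,222.2),(267.1,221.4),(295.5,220.8)]
S=[(x+.5-.5,y) for x,y in S]
T.sort()
print("scene z68",onz(s,S,.068).round(4).tolist())
if len(T)==3:
    for a,b in zip(T,S): print("tri",tri(t,a,s,b).round(4))
for th in(190,200,210):
  m=((g>th)*255).astype(np.uint8)
  for k in blobs(m,(195,175,295,260),300):
    r=cv2.minAreaRect(k);w=onz(t,cv2.boxPoints(r),.018);print("rack",th,w.round(4).tolist(),w.mean(0).round(4),np.linalg.norm(w-np.roll(w,1,0),axis=1).round(3))
print([int(g[y,x]) for y,x in((199,240),(210,232),(235,285))])
```

```text
top [267.2 231.9] (262, 227, 11, 10) [ 0.4572 -0.0662  0.062 ]
top [244.1 216.8] (239, 212, 11, 10) [ 0.4975 -0.0029  0.062 ]
top [221.2 201.5] (216, 197, 11, 10) [0.5385 0.0603 0.062 ]
scene z68 [[0.5334, 0.0659, 0.068], [0.4934, 0.0028, 0.068], [0.453, -0.0592, 0.068]]
tri [0.5392 0.0613 0.0627]
tri [ 0.4983 -0.0019  0.0633]
tri [ 0.4581 -0.065   0.0629]
rack 190 [[0.5292, 0.1062, 0.018], [0.5835, 0.0719, 0.018], [0.4663, -0.1128, 0.018], [0.4126, -0.0785, 0.018]] [ 0.4979 -0.0033  0.018 ] [0.218 0.064 0.219 0.064]
[154, 192, 140]
```

The fixes agree: the rack measures 219 x 64 mm, and valve spacing is about 75 mm. Valves sit at V1 (.538,.061), V2 (.498,-.0025) and V3 (.4575,-.066), with the rack's y axis at about 57.5°. I'll turn the tool, close the fingers and approach V3.

>>> step_arm --targets "0 0 0 -6.05;0 0 0 -6.05;0 0 0 -6.05;0 0 0 -6.05;0 0 0 -6.05;0 0 0 -6.05;-3.5 0.5 0 0;-3.5 0.5 0 0;-3.5 0.5 0 0;-3.5 0.5 0 0;-3.5 0.5 0 0;-3.5 0.5 0 0" --claw 0

```text
time_s: 1.1
tcp_pos: [0.3139, -0.3875, 0.2221]
ee_rot: [[-0.537, -0.844, -0.001], [-0.844, 0.537, 0.001], [-0.0, 0.001, -1.0]]
wrist_force: [1.2, -0.5, -0.0]
gripper_width: 0.174
gripper_force: 0.0
```

>>> step_arm --targets "-3.5 0.5 0.5 0;-3.5 0.5 0.5 0;-3.5 0.5 0.5 0;-3.5 0.5 0.5 0;-3.5 0.5 0.5 0;-3.5 0.5 0.5 0;-3.5 0.5 0.5 0;-3.5 0.5 0.5 0;0 0 0 0;0 0 0 0"

```text
time_s: 1.93
tcp_pos: [0.4306, -0.1299, 0.182]
ee_rot: [[-0.534, -0.846, -0.001], [-0.846, 0.534, 0.0], [0.001, 0.001, -1.0]]
wrist_force: [-0.8, -1.3, 0.5]
gripper_width: 0.006
gripper_force: 0.0
```

```bash
cat > go.py <<'E'
from station import sense
import numpy as np,sys
V={"1":(.538,.0607),"2":(.4978,-.0025),"3":(.4575,-.0657)}
s=sense();R=s["ee_rot"];p=s["tcp_pos"]
print(round(s["time_s"],2),p.round(4),"F",s["wrist_force"].round(2),"w",round(s["gripper_width"],3),"yawY",np.degrees(np.arctan2(R[1,1],R[0,1])).round(2),"zax",R[:,2].round(4),"j",s["joints"].round(1))
for a in sys.argv[1:]:
    q=np.array(eval(V[a] if 0 else a) if "," in a else V[a]); q=np.r_[q,p[2]] if len(q)==2 else q
    print(a,"cm tool",(R.T@(q-p)*100).round(2))
E
python3 go.py 3
```

```text
1.93 [ 0.4306 -0.1299  0.182 ] F [-0.83 -1.29  0.49] w 0.006 yawY 147.75 zax [-1.3e-03  1.0e-04 -1.0e+00] j [  4.    7.  -26.5  -0.  -56.6 -36.3]
3 cm tool [-6.87  1.15 -0.  ]
```

>>> step_arm --targets "-2.3 0.4 0 0;-2.3 0.4 0 0;-2.3 0.35 0 0;0 0 2.5 0;0 0 2.5 0;0 0 2.5 0;0 0 2 0;0 0 0.3 0;0 0 0 0;0 0 0 0"

```text
time_s: 2.77
tcp_pos: [0.4584, -0.0676, 0.0854]
ee_rot: [[-0.537, -0.843, 0.001], [-0.843, 0.537, -0.0], [-0.001, -0.001, -1.0]]
wrist_force: [0.4, -0.3, 0.3]
gripper_width: 0.007
gripper_force: 0.0
```

```bash
python3 go.py 3
python3 - <<'E'
from station import cams
import cv2,numpy as np
a=cams.capture("scene")["frame"];b=cams.capture("top")["frame"]
cv2.imwrite("pics/p3.png",np.vstack([cv2.resize(a[190:265,200:330],None,fx=5,fy=4,interpolation=2),cv2.resize(b[170:260,190:320],None,fx=5,fy=3,interpolation=2)]))
E
```

```text
2.77 [ 0.4584 -0.0676  0.0854] F [ 0.36 -0.32  0.29] w 0.007 yawY 147.51 zax [ 1.3e-03 -2.0e-04 -1.0e+00] j [ 11.8  15.6 -32.3   0.  -42.  -44.3]
3 cm tool [-0.12  0.18 -0.  ]
```

View pics/p3.png

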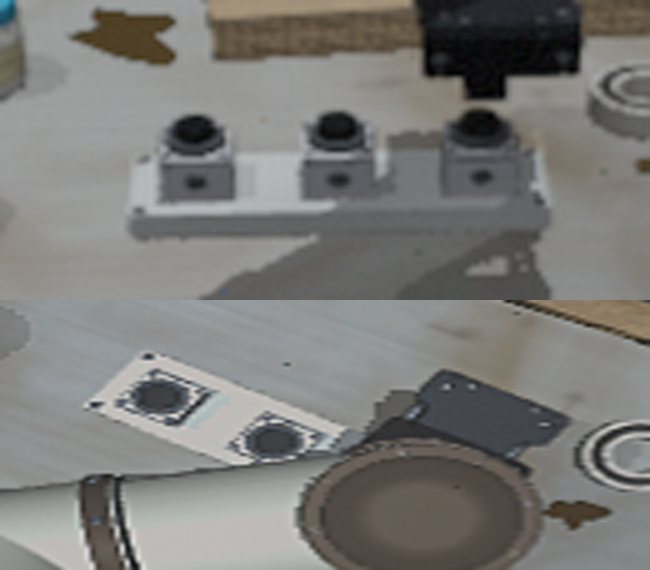

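The closed fingers (crop about (485,80)) are centred above button 3 (478,125), with a small gap. I'll come down near contact, then go in fine steps.

>>> step_arm --targets "-0.12 0.18 0.7 0;0 0 0.7 0;0 0 0 0;0 0 0 0"

```text
time_s: 3.2
tcp_pos: [0.4564, -0.0651, 0.0702]
ee_rot: [[-0.536, -0.844, -0.001], [-0.844, 0.536, -0.0], [0.001, 0.001, -1.0]]
wrist_force: [-0.6, -0.0, -0.2]
gripper_width: 0.006
gripper_force: 0.0
```

>>> step_arm --targets "0 0 0.1 0;0 0 0 0"

```text
time_s: 3.37
tcp_pos: [0.4569, -0.065, 0.0695]
ee_rot: [[-0.537, -0.844, -0.0], [-0.844, 0.537, -0.0], [0.0, 0.0, -1.0]]
wrist_force: [-0.3, -0.6, 0.7]
gripper_width: 0.003
gripper_force: 0.0
```

>>> step_arm --targets "0 0 0.1 0;0 0 0 0"

```text
time_s: 3.53
tcp_pos: [0.4568, -0.0651, 0.0685]
ee_rot: [[-0.537, -0.844, -0.0], [-0.844, 0.537, 0.0], [0.0, 0.0, -1.0]]
wrist_force: [-0.2, 0.3, 0.3]
gripper_width: 0.005
gripper_force: 0.0
```

>>> step_arm --targets "0 0 0.1 0;0 0 0 0"

```text
time_s: 3.7
tcp_pos: [0.457, -0.0651, 0.0681]
ee_rot: [[-0.536, -0.844, 0.0], [-0.844, 0.536, -0.0], [0.0, -0.0, -1.0]]
wrist_force: [-2.5, 0.9, 5.8]
gripper_width: 0.005
gripper_force: 2.9
```

>>> step_arm --targets "0 0 0.1 0;0 0 0 0"

```text
time_s: 3.87
tcp_pos: [0.457, -0.0651, 0.0674]
ee_rot: [[-0.536, -0.844, 0.0], [-0.844, 0.536, -0.0], [0.0, -0.0, -1.0]]
wrist_force: [-2.4, 0.8, 8.1]
gripper_width: 0.001
gripper_force: 4.4
```

>>> step_arm --targets "0 0 0.1 0;0 0 0 0"

```text
time_s: 4.03
tcp_pos: [0.457, -0.0651, 0.0665]
ee_rot: [[-0.536, -0.844, 0.0], [-0.844, 0.536, -0.0], [0.0, -0.0, -1.0]]
wrist_force: [-2.9, 0.8, 8.4]
gripper_width: 0.004
gripper_force: 4.6
```

>>> step_arm --targets "0 0 0.1 0;0 0 0 0"

```text
time_s: 4.2
tcp_pos: [0.4569, -0.0651, 0.0653]
ee_rot: [[-0.536, -0.844, 0.0], [-0.844, 0.536, -0.0], [-0.0, -0.0, -1.0]]
wrist_force: [-2.3, 1.2, 6.3]
gripper_width: 0.003
gripper_force: 3.3
```

>>> step_arm --targets "0 0 0.1 0;0 0 0 0"

```text
time_s: 4.37
tcp_pos: [0.4569, -0.0651, 0.0638]
ee_rot: [[-0.537, -0.844, 0.0], [-0.844, 0.537, 0.0], [-0.0, -0.0, -1.0]]
wrist_force: [-0.0, 1.2, 1.2]
gripper_width: 0.001
gripper_force: 0.6
```

>>> step_arm --targets "0 0 0.1 0;0 0 0 0"

```text
time_s: 4.53
tcp_pos: [0.4567, -0.0651, 0.0623]
ee_rot: [[-0.537, -0.844, -0.0], [-0.844, 0.537, 0.0], [0.0, 0.0, -1.0]]
wrist_force: [-0.4, 0.4, -0.0]
gripper_width: 0.001
gripper_force: 0.0
```

>>> step_arm --targets "0 0 0.05 0;0 0 0 0"

```text
time_s: 4.7
tcp_pos: [0.4568, -0.0651, 0.0618]
ee_rot: [[-0.537, -0.844, -0.0], [-0.844, 0.537, -0.0], [0.0, 0.0, -1.0]]
wrist_force: [-0.0, 0.6, 0.2]
gripper_width: 0.005
gripper_force: 0.0
```

>>> step_arm --targets "0 0 0.05 0;0 0 0 0"

```text
time_s: 4.87
tcp_pos: [0.4568, -0.0651, 0.0614]
ee_rot: [[-0.537, -0.844, -0.0], [-0.844, 0.537, -0.0], [0.0, 0.0, -1.0]]
wrist_force: [-0.4, -0.0, 0.4]
gripper_width: 0.005
gripper_force: 0.0
```

Button 3 latched, with a felt peak of about 8.4 N or more. Next is valve 2.

>>> step_arm --targets "0 0 -1.2 0;0 0 -1.3 0;-2.5 0 0 0;-2.5 0 0 0;-2.5 0 0 0;0 0 0.8 0;0 0 0.8 0;0 0 0 0;0 0 0 0"

```text
time_s: 5.62
tcp_pos: [0.4959, -0.0025, 0.0698]
ee_rot: [[-0.537, -0.843, -0.002], [-0.843, 0.537, -0.001], [0.002, 0.002, -1.0]]
wrist_force: [-0.3, 0.7, -0.5]
gripper_width: 0.01
gripper_force: 0.0
```

```bash
python3 go.py 2
```

```text
5.62 [ 0.4959 -0.0025  0.0698] F [-0.27  0.7  -0.49] w 0.01 yawY 147.51 zax [-2.5e-03 -7.0e-04 -1.0e+00] j [ 18.5  19.8 -28.8  -0.  -41.6 -51. ]
2 cm tool [-0.1  -0.16 -0.  ]
```

>>> step_arm --targets "-0.05 -0.1 0.1 0;0 0 0 0"

```text
time_s: 5.78
tcp_pos: [0.4979, -0.0025, 0.0695]
ee_rot: [[-0.537, -0.843, -0.0], [-0.843, 0.537, -0.0], [0.0, 0.0, -1.0]]
wrist_force: [-0.7, 0.5, 0.0]
gripper_width: 0.004
gripper_force: 0.0
```

>>> step_arm --targets "0 0 0.1 0;0 0 0 0"

```text
time_s: 5.95
tcp_pos: [0.498, -0.0023, 0.0686]
ee_rot: [[-0.537, -0.843, -0.0], [-0.843, 0.537, 0.0], [0.0, 0.0, -1.0]]
wrist_force: [-0.5, -0.4, -0.0]
gripper_width: 0.006
gripper_force: 0.0
```

>>> step_arm --targets "0 0 0.1 0;0 0 0 0"

```text
time_s: 6.12
tcp_pos: [0.4981, -0.0022, 0.0681]
ee_rot: [[-0.536, -0.844, -0.0], [-0.844, 0.536, -0.0], [0.0, -0.0, -1.0]]
wrist_force: [-1.7, -0.7, 5.8]
gripper_width: 0.008
gripper_force: 2.6
```

>>> step_arm --targets "0 0 0.05 0;0 0 0 0"

```text
time_s: 6.28
tcp_pos: [0.4982, -0.0022, 0.0679]
ee_rot: [[-0.536, -0.844, 0.0], [-0.844, 0.536, -0.0], [0.0, -0.0, -1.0]]
wrist_force: [-3.0, -0.4, 5.6]
gripper_width: 0.003
gripper_force: 3.4
```

>>> step_arm --targets "0 0 0.05 0;0 0 0 0"

```text
time_s: 6.45
tcp_pos: [0.4982, -0.0022, 0.0676]
ee_rot: [[-0.536, -0.844, 0.0], [-0.844, 0.536, -0.001], [0.0, -0.0, -1.0]]
wrist_force: [-1.6, 0.2, 8.8]
gripper_width: 0.008
gripper_force: 4.1
```

>>> step_arm --targets "0 0 0.05 0;0 0 0 0"

```text
time_s: 6.62
tcp_pos: [0.4982, -0.0022, 0.0672]
ee_rot: [[-0.536, -0.844, 0.0], [-0.844, 0.536, -0.001], [0.0, -0.0, -1.0]]
wrist_force: [-3.3, 0.5, 8.6]
gripper_width: 0.006
gripper_force: 4.6
```

>>> step_arm --targets "0 0 0.05 0;0 0 0 0"

```text
time_s: 6.78
tcp_pos: [0.4982, -0.0021, 0.0668]
ee_rot: [[-0.536, -0.844, 0.0], [-0.844, 0.536, -0.001], [0.0, -0.001, -1.0]]
wrist_force: [-2.6, -0.8, 9.8]
gripper_width: 0.005
gripper_force: 4.7
```

>>> step_arm --targets "0 0 0.1 0;0 0 0 0"

```text
time_s: 6.95
tcp_pos: [0.4981, -0.0022, 0.0656]
ee_rot: [[-0.536, -0.844, 0.0], [-0.844, 0.536, -0.0], [0.0, -0.0, -1.0]]
wrist_force: [-2.0, -0.1, 7.2]
gripper_width: 0.006
gripper_force: 3.7
```

>>> step_arm --targets "0 0 0.1 0;0 0 0 0"

```text
time_s: 7.12
tcp_pos: [0.4981, -0.0022, 0.064]
ee_rot: [[-0.537, -0.844, 0.0], [-0.844, 0.537, -0.0], [0.0, -0.0, -1.0]]
wrist_force: [-0.6, -0.5, 1.8]
gripper_width: 0.0
gripper_force: 1.0
```

>>> step_arm --targets "0 0 0.1 0;0 0 0 0"

```text
time_s: 7.28
tcp_pos: [0.4981, -0.0019, 0.0623]
ee_rot: [[-0.537, -0.844, 0.0], [-0.844, 0.537, 0.0], [-0.0, 0.0, -1.0]]
wrist_force: [0.3, -1.0, 0.5]
gripper_width: 0.006
gripper_force: 0.0
```

>>> step_arm --targets "0 0 0.1 0;0 0 0 0"

```text
time_s: 7.45
tcp_pos: [0.498, -0.0019, 0.0612]
ee_rot: [[-0.537, -0.844, -0.001], [-0.844, 0.537, -0.0], [0.0, 0.0, -1.0]]
wrist_force: [-0.6, -0.9, 0.2]
gripper_width: 0.005
gripper_force: 0.0
```

>>> step_arm --targets "0 0 0.05 0;0 0 0 0"

```text
time_s: 7.62
tcp_pos: [0.4982, -0.0019, 0.061]
ee_rot: [[-0.537, -0.844, -0.0], [-0.844, 0.537, -0.0], [0.0, 0.0, -1.0]]
wrist_force: [-0.7, 0.3, -1.0]
gripper_width: 0.002
gripper_force: 0.0
```

Valve 2 latched with a peak of about 9.8 N, so it's sound. Next is valve 1.

>>> step_arm --targets "0 0 -1.2 0;0 0 -1.3 0;-2.5 0 0 0;-2.5 0 0 0;-2.5 0 0 0;0 0 0.8 0;0 0 0.8 0;0 0 0 0;0 0 0 0;0 0 0 0"

```text
time_s: 8.45
tcp_pos: [0.5376, 0.0605, 0.0698]
ee_rot: [[-0.537, -0.843, -0.002], [-0.843, 0.537, -0.001], [0.001, 0.001, -1.0]]
wrist_force: [-0.5, 0.2, -0.3]
gripper_width: 0.008
gripper_force: 0.0
```

```bash
python3 go.py 1
```

```text
8.45 [0.5376 0.0605 0.0698] F [-0.47  0.22 -0.26] w 0.008 yawY 147.49 zax [-1.5e-03 -6.0e-04 -1.0e+00] j [ 23.6  23.3 -22.6  -0.  -44.2 -56.1]
1 cm tool [-0.04 -0.03 -0.  ]
```

>>> step_arm --targets "0 0 0.1 0;0 0 0 0"

```text
time_s: 8.62
tcp_pos: [0.538, 0.0608, 0.0691]
ee_rot: [[-0.537, -0.843, -0.0], [-0.843, 0.537, -0.0], [0.0, 0.0, -1.0]]
wrist_force: [0.2, -0.6, 0.4]
gripper_width: 0.008
gripper_force: 0.0
```

>>> step_arm --targets "0 0 0.1 0;0 0 0 0"

```text
time_s: 8.78
tcp_pos: [0.5384, 0.061, 0.0683]
ee_rot: [[-0.537, -0.844, -0.0], [-0.844, 0.537, -0.0], [0.0, -0.0, -1.0]]
wrist_force: [0.0, -1.1, 2.4]
gripper_width: 0.002
gripper_force: 0.9
```

>>> step_arm --targets "0 0 0.05 0;0 0 0 0"

```text
time_s: 8.95
tcp_pos: [0.5384, 0.0611, 0.0679]
ee_rot: [[-0.537, -0.844, -0.0], [-0.844, 0.537, -0.0], [0.0, -0.0, -1.0]]
wrist_force: [-1.0, -1.4, 2.6]
gripper_width: 0.003
gripper_force: 1.6
```

>>> step_arm --targets "0 0 0.05 0;0 0 0 0"

```text
time_s: 9.12
tcp_pos: [0.5384, 0.0612, 0.0673]
ee_rot: [[-0.537, -0.844, -0.0], [-0.844, 0.537, -0.0], [0.0, -0.0, -1.0]]
wrist_force: [-0.7, -1.6, 3.5]
gripper_width: 0.003
gripper_force: 2.0
```

>>> step_arm --targets "0 0 0.05 0;0 0 0 0"

```text
time_s: 9.28
tcp_pos: [0.5384, 0.0612, 0.0666]
ee_rot: [[-0.537, -0.844, -0.0], [-0.844, 0.537, -0.0], [0.0, -0.0, -1.0]]
wrist_force: [-0.8, -2.6, 4.0]
gripper_width: 0.001
gripper_force: 2.0
```

>>> step_arm --targets "0 0 0.05 0;0 0 0 0"

```text
time_s: 9.45
tcp_pos: [0.5384, 0.0613, 0.066]
ee_rot: [[-0.537, -0.844, -0.0], [-0.844, 0.537, -0.0], [0.0, -0.0, -1.0]]
wrist_force: [-0.9, -2.4, 4.1]
gripper_width: 0.006
gripper_force: 1.7
```

>>> step_arm --targets "0 0 0.05 0;0 0 0 0"

```text
time_s: 9.62
tcp_pos: [0.5385, 0.0614, 0.0654]
ee_rot: [[-0.537, -0.844, 0.0], [-0.844, 0.537, 0.0], [-0.0, 0.0, -1.0]]
wrist_force: [-0.6, -2.0, 2.9]
gripper_width: 0.007
gripper_force: 1.3
```

>>> step_arm --targets "0 0 0.05 0;0 0 0 0"

```text
time_s: 9.78
tcp_pos: [0.5385, 0.0615, 0.0648]
ee_rot: [[-0.537, -0.844, 0.0], [-0.844, 0.537, 0.0], [-0.0, 0.0, -1.0]]
wrist_force: [-1.0, -1.7, 2.4]
gripper_width: 0.007
gripper_force: 1.0
```

Valve 1 peaks at about 4.1 N, so it's the tired one. I'll finish its press.

>>> step_arm --targets "0 0 0.1 0;0 0 0 0"

```text
time_s: 9.95
tcp_pos: [0.5383, 0.0617, 0.0636]
ee_rot: [[-0.537, -0.844, -0.0], [-0.844, 0.537, 0.001], [-0.0, 0.0, -1.0]]
wrist_force: [0.5, -1.0, 0.2]
gripper_width: 0.005
gripper_force: 0.0
```

>>> step_arm --targets "0 0 0.1 0;0 0 0 0"

```text
time_s: 10.12
tcp_pos: [0.5383, 0.0616, 0.0626]
ee_rot: [[-0.537, -0.844, -0.0], [-0.844, 0.537, 0.0], [0.0, 0.0, -1.0]]
wrist_force: [-0.5, -0.6, -0.4]
gripper_width: 0.004
gripper_force: 0.0
```

>>> step_arm --targets "0 0 0.1 0;0 0 0 0"

```text
time_s: 10.28
tcp_pos: [0.5383, 0.0614, 0.0618]
ee_rot: [[-0.537, -0.844, -0.0], [-0.844, 0.537, 0.0], [0.0, 0.0, -1.0]]
wrist_force: [0.2, 0.3, -1.0]
gripper_width: 0.009
gripper_force: 0.0
```

>>> step_arm --targets "0 0 0.05 0;0 0 0 0"

```text
time_s: 10.45
tcp_pos: [0.5384, 0.0614, 0.0614]
ee_rot: [[-0.537, -0.844, -0.0], [-0.844, 0.537, 0.0], [0.0, 0.0, -1.0]]
wrist_force: [-0.2, 1.1, 0.0]
gripper_width: 0.007
gripper_force: 0.0
```

>>> step_arm --targets "0 0 -1.5 0;0 0 -2.5 0;0 0 -2.5 0;0 0 -2 0;0 0 0 0;0 0 0 0"

```text
time_s: 10.95
tcp_pos: [0.539, 0.0617, 0.1478]
ee_rot: [[-0.537, -0.844, 0.003], [-0.844, 0.537, 0.002], [-0.003, -0.002, -1.0]]
wrist_force: [-0.3, 0.8, -0.2]
gripper_width: 0.002
gripper_force: 0.0
```

>>> step_arm --targets "0 0 0 0;0 0 0 0;0 0 0 0;0 0 0 0;0 0 0 0;0 0 0 0" --claw 6.5

```text
time_s: 11.45
tcp_pos: [0.5383, 0.0613, 0.1461]
ee_rot: [[-0.537, -0.844, -0.001], [-0.844, 0.537, -0.0], [0.001, 0.0, -1.0]]
wrist_force: [0.8, -0.2, 0.3]
gripper_width: 0.376
gripper_force: 0.0
```

```bash
python3 - <<'E'
from station import cams
import cv2,numpy as np,pickle
c=cams.capture("scene");t=cams.capture("top");pickle.dump({"scene":c,"top":t},open("c1.pkl","wb"))
cv2.imwrite("pics/after.png",cv2.resize(c["frame"][150:255,200:330],None,fx=5,fy=5,interpolation=2))
E
python3 go.py 1
```

```text
11.55 [0.5384 0.0613 0.1464] F [ 0.34 -0.37 -0.32] w 0.465 yawY 147.54 zax [-4.e-04 -2.e-04 -1.e+00] j [ 23.7  18.  -17.5   0.  -54.5 -56.1]
1 cm tool [ 0.07 -0.    0.  ]
```

View pics/after.png

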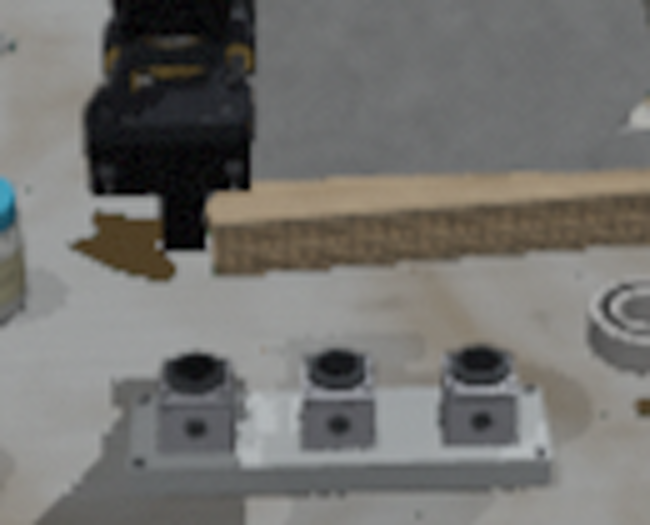

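All three buttons are down (crop (195,370), (338,368), (480,362)). I'll lower the open fingers around valve 1 and grip.

>>> step_arm --targets "0.05 0 0 0;0 0 0 0;0 0 2.5 0;0 0 2.5 0;0 0 2.5 0;0 0 2 0;0 0 1.5 0;0 0 1 0;0 0 0.2 0;0 0 0 0;0 0 0 0"

```text
time_s: 12.47
tcp_pos: [0.5389, 0.0612, 0.0254]
ee_rot: [[-0.536, -0.844, 0.002], [-0.844, 0.536, 0.0], [-0.001, -0.001, -1.0]]
wrist_force: [0.1, 0.2, 0.4]
gripper_width: 0.748
gripper_force: 0.0
```

>>> step_arm --targets "0 0 0 0;0 0 0 0;0 0 0 0;0 0 0 0;0 0 0 0;0 0 0 0;0 0 0 0;0 0 0 0" --claw 3

```text
time_s: 13.13
tcp_pos: [0.5385, 0.061, 0.0249]
ee_rot: [[-0.537, -0.844, 0.001], [-0.844, 0.537, 0.0], [-0.0, -0.0, -1.0]]
wrist_force: [-0.3, -0.4, 3.9]
gripper_width: 0.428
gripper_force: 30.0
```

```bash
python3 go.py 1
python3 - <<'E'
import pickle;from h import *
t=pickle.load(open("c0.pkl","rb"))["top"]
hsv=cv2.cvtColor(t["frame"],cv2.COLOR_BGR2HSV)
# bright inner floor of box
for v in(190,200,210,220):
  for k in blobs(cv2.inRange(hsv,(95,120,v),(115,255,255)),(100,125,200,220),150):
    r=cv2.minAreaRect(k);w=onz(t,cv2.boxPoints(r),.004);print(v,r,w.mean(0).round(4),np.linalg.norm(w-np.roll(w,1,0),axis=1).round(3))
E
```

```text
13.13 [0.5385 0.061  0.0249] F [-0.34 -0.36  3.93] w 0.428 yawY 147.55 zax [ 6.e-04  1.e-04 -1.e+00] j [ 23.6  27.1 -24.8   0.  -38.  -56.1]
1 cm tool [ 0.05  0.02 -0.  ]
190 ((146.9637908935547, 171.23980712890625), (64.98018646240234, 49.374176025390625), 42.273685455322266) [0.6276 0.2878 0.004 ] [0.197 0.147 0.197 0.144]
```

The grip reads 37 mm, which fits the body. I'll lift straight up, then look for a drop in force from the valve's weight.

>>> step_arm --targets "0 0 -0.5 0;0 0 -1 0;0 0 -1.5 0;0 0 -2 0;0 0 -2 0;0 0 -2 0;0 0 -1.5 0;0 0 -0.5 0;0 0 0 0;0 0 0 0"

```text
time_s: 13.97
tcp_pos: [0.5371, 0.0608, 0.1339]
ee_rot: [[-0.537, -0.843, -0.002], [-0.843, 0.537, 0.0], [0.001, 0.002, -1.0]]
wrist_force: [-0.7, -0.3, -4.2]
gripper_width: 0.434
gripper_force: 30.0
```

>>> step_arm --targets "0 0 0 4.2;0 0 0 4.3;0 0 0 0;0 0 0 0"

```text
time_s: 14.3
tcp_pos: [0.5372, 0.0607, 0.1331]
ee_rot: [[-0.654, -0.756, -0.003], [-0.756, 0.654, -0.001], [0.003, 0.002, -1.0]]
wrist_force: [-0.0, -0.6, -3.3]
gripper_width: 0.437
gripper_force: 30.0
```

```bash
python3 go.py .6206,.269
```

```text
14.3 [0.5372 0.0607 0.1331] F [-0.02 -0.55 -3.28] w 0.437 yawY 139.14 zax [-3.e-03 -9.e-04 -1.e+00] j [ 23.6  18.8 -18.5  -0.  -52.9 -64.5]
.6206,.269 cm tool [-21.21   7.33  -0.04]
```

>>> step_arm --targets "-1 0.35 0 0;-2 0.7 0 0;-2.7 0.9 0 0;-2.7 0.95 0 0;-2.7 0.95 0 0;-2.7 0.95 0 0;-2.7 0.95 0 0;-2.2 0.75 0 0;-1.5 0.5 0 0;-1 0.35 0 0;0 0 0 0;0 0 0 0"

```text
time_s: 15.3
tcp_pos: [0.6211, 0.2694, 0.1336]
ee_rot: [[-0.655, -0.756, -0.002], [-0.756, 0.655, -0.001], [0.002, 0.001, -1.0]]
wrist_force: [-0.3, -0.1, -2.6]
gripper_width: 0.433
gripper_force: 30.0
```

```bash
python3 go.py .6206,.269
python3 - <<'E'
from station import cams
import cv2,numpy as np
c=cams.capture("scene")
cv2.imwrite("pics/box.png",cv2.resize(c["frame"][120:280,90:330],None,fx=3,fy=3,interpolation=2))
E
```

```text
15.3 [0.6211 0.2694 0.1336] F [-0.28 -0.06 -2.58] w 0.433 yawY 139.1 zax [-0.0018 -0.001  -1.    ] j [ 37.1  30.9   1.8  -0.  -61.  -78. ]
.6206,.269 cm tool [0.06 0.01 0.  ]
```

View pics/box.png

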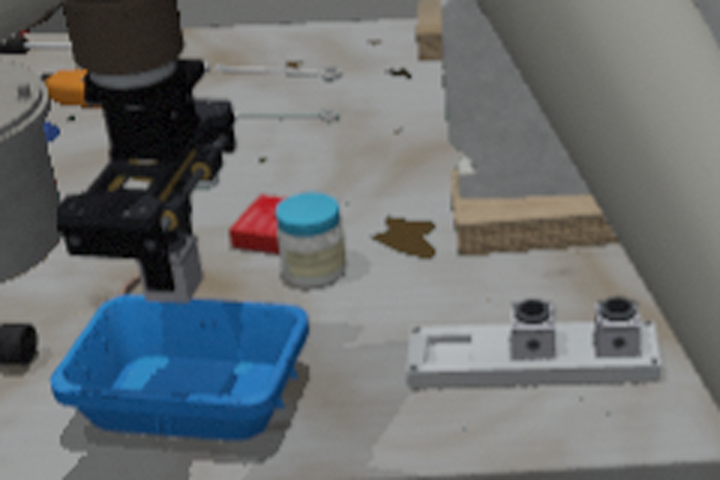

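The valve (crop (185,270)) hangs over the box, and the other two stand in the rack with buttons down. Lowering now.

>>> step_arm --targets "0 0 1.5 0;0 0 2 0;0 0 2 0;0 0 2 0;0 0 1.5 0;0 0 1 0;0 0 0.5 0;0 0 0.2 0;0 0 0 0;0 0 0 0;0 0 0 0"

```text
time_s: 16.27
tcp_pos: [0.6223, 0.2696, 0.0289]
ee_rot: [[-0.655, -0.755, 0.002], [-0.755, 0.655, 0.001], [-0.002, -0.001, -1.0]]
wrist_force: [0.2, 0.6, -3.1]
gripper_width: 0.433
gripper_force: 30.0
```

>>> step_arm --targets "0 0 0.2 0;0 0 0 0;0 0 0 0"

```text
time_s: 16.52
tcp_pos: [0.6216, 0.2693, 0.0257]
ee_rot: [[-0.655, -0.755, 0.0], [-0.755, 0.655, 0.0], [-0.0, -0.0, -1.0]]
wrist_force: [-0.1, -0.3, -4.3]
gripper_width: 0.435
gripper_force: 30.0
```

>>> step_arm --targets "0 0 0.15 0;0 0 0 0;0 0 0 0"

```text
time_s: 16.77
tcp_pos: [0.6215, 0.2692, 0.0239]
ee_rot: [[-0.655, -0.755, -0.0], [-0.755, 0.655, -0.0], [0.0, 0.0, -1.0]]
wrist_force: [0.4, -0.1, -3.6]
gripper_width: 0.432
gripper_force: 30.0
```

>>> step_arm --targets "0 0 0.1 0;0 0 0 0;0 0 0 0"

```text
time_s: 17.02
tcp_pos: [0.6216, 0.2692, 0.0229]
ee_rot: [[-0.655, -0.755, -0.0], [-0.755, 0.655, -0.0], [0.0, 0.0, -1.0]]
wrist_force: [-0.9, 0.4, -3.8]
gripper_width: 0.437
gripper_force: 30.0
```

>>> step_arm --targets "0 0 0.1 0;0 0 0 0;0 0 0 0"

```text
time_s: 17.27
tcp_pos: [0.6215, 0.2692, 0.0219]
ee_rot: [[-0.655, -0.755, -0.0], [-0.755, 0.655, -0.0], [0.0, 0.0, -1.0]]
wrist_force: [0.3, -0.6, -4.0]
gripper_width: 0.435
gripper_force: 30.0
```

>>> step_arm --targets "0 0 0.08 0;0 0 0 0;0 0 0 0"

```text
time_s: 17.52
tcp_pos: [0.6216, 0.2692, 0.0212]
ee_rot: [[-0.655, -0.755, -0.0], [-0.755, 0.655, -0.0], [0.0, 0.0, -1.0]]
wrist_force: [0.1, 0.8, -2.8]
gripper_width: 0.433
gripper_force: 30.0
```

>>> step_arm --targets "0 0 0.05 0;0 0 0 0;0 0 0 0"

```text
time_s: 17.77
tcp_pos: [0.6217, 0.2693, 0.021]
ee_rot: [[-0.655, -0.755, 0.0], [-0.755, 0.655, 0.0], [-0.0, -0.0, -1.0]]
wrist_force: [-0.9, -0.6, -2.1]
gripper_width: 0.434
gripper_force: 30.0
```

The valve is touching at the expected height. I'll press on slightly, then open to 5 cm.

>>> step_arm --targets "0 0 0.05 0;0 0 0 0;0 0 0 0"

```text
time_s: 18.02
tcp_pos: [0.6217, 0.2693, 0.021]
ee_rot: [[-0.655, -0.755, 0.0], [-0.755, 0.655, 0.0], [-0.0, -0.0, -1.0]]
wrist_force: [-1.9, -0.7, 1.7]
gripper_width: 0.432
gripper_force: 30.0
```

>>> step_arm --targets "0 0 0 0;0 0 0 0;0 0 0 0;0 0 0 0;0 0 0 0;0 0 0 0" --claw 5

```text
time_s: 18.52
tcp_pos: [0.6217, 0.2693, 0.0202]
ee_rot: [[-0.655, -0.755, 0.0], [-0.755, 0.655, 0.0], [-0.0, -0.0, -1.0]]
wrist_force: [0.2, -0.1, -0.6]
gripper_width: 0.572
gripper_force: 0.0
```

>>> step_arm --targets "0 0 -0.5 0;0 0 -1 0;0 0 -1.5 0;0 0 -2.5 0;0 0 -3 0;0 0 -3 0;0 0 -3 0;0 0 -2 0;0 0 0 0;0 0 0 0"

```text
time_s: 19.35
tcp_pos: [0.6222, 0.2697, 0.1881]
ee_rot: [[-0.655, -0.755, 0.004], [-0.755, 0.655, 0.003], [-0.005, -0.001, -1.0]]
wrist_force: [-0.1, 0.4, -0.6]
gripper_width: 0.579
gripper_force: 0.0
```

>>> step_arm --targets "2.5 0 0 0;3 0 0 0;3 0 0 0;3 0 0 0;3 0 0 0;3 0 0 0;1.5 0 0 0;0 0 0 0;0 0 0 0;0 0 0 0"

```text
time_s: 20.18
tcp_pos: [0.4975, 0.1261, 0.185]
ee_rot: [[-0.655, -0.755, -0.0], [-0.755, 0.655, -0.0], [0.0, -0.0, -1.0]]
wrist_force: [-0.3, -0.3, -0.9]
gripper_width: 0.571
gripper_force: 0.0
```

```bash
python3 - <<'E'
from station import cams
import cv2,numpy as np
c=cams.capture("scene")["frame"];t=cams.capture("top")["frame"]
cv2.imwrite("pics/end.png",np.vstack([cv2.resize(c[170:280,90:350],None,fx=2.7,fy=2.7,interpolation=2),cv2.resize(t[100:260,100:360],None,fx=2.7,fy=1.8,interpolation=2)]))
E
python3 go.py
```

```text
20.28 [0.4976 0.1264 0.1848] F [-0.59  0.25 -0.01] w 0.581 yawY 139.07 zax [-4.e-04 -3.e-04 -1.e+00] j [ 32.4  13.1 -18.3   0.  -58.7 -73.3]
```

View pics/end.png

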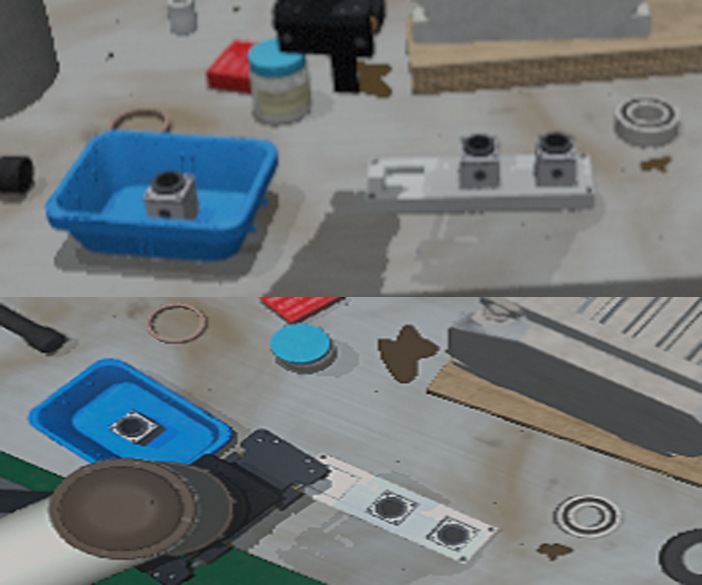

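The tired valve stands upright in the blue box, and the other two are in the rack with their buttons down. The jar, bearing and tape are undisturbed, so I'm handing in.

```bash
python3 -c "
from station import r
print(r.finish_job())"
```

```text
the job is handed in; nothing more can be done
None
```

I pressed all three buttons until they latched, put the tired valve (about 4 N peak push, against about 8.5–10 N for the others) upright in the blue box, left the other two in the rack with their buttons down, and handed the job in at about 20 s.

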